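# Tip the crispbread carton into its serving rest

### The arm

A 6-joint arm with a two-finger parallel gripper is mounted at the origin on a cart in front of the work surface, level with it; the furniture and walls round the work are solid. World frame = base frame: x ahead of the robot, y to its left, z up, the work surface at z = 0. Lengths are in mm, angles in degrees, forces in N, time in s.
With the tool pointing down it reaches from about 300 to 875 mm from the base axis. Payload 6.4 kg.
Tool frame: the origin (TCP) lies midway between the tips of the shut fingers; the grasp point (between the pads) lies 19 mm behind it; y points along the fingers, x is the direction in which the jaws open and shut, and the axes are right-handed (so a half turn about y gives the same grasp; the last joint's range is limited). The gripper opens to 85 mm and grips with 20 to 120 N. Pads are 22 mm wide; open, the fingers measure 114 mm over their backs; the gripper's body (76 mm by 85 mm) begins 54 mm behind the grasp point. The pads swing forward as they close: fully open they stand 13 mm farther back than shut.
Start: joints at [61.347, 10.359, 92.074, -0, 77.567, -11.82], TCP at [166.503, 550.38, 231.288] pointing down, gripper open.
Joint ranges: [-171.53, 171.53], [-51.25, 118.39], [17.06, 147.69], [-65.23, 245.23], [0, 150.52], [-178.68, 178.68]. Speed limits (degrees/s): [147.25, 147.25, 172.46, 180, 180, 180].

### API

Orientations are given as a 3x3 rotation matrix whose columns are the frame's x, y, z axes.
In Python, from workcell import bot, cams, models gives the robot as it stands.
- The arm moves only by the shell command python3 -m inch 'ROWS' [FORCE]. ROWS is JSON, a list of rows, each a list of 7 numbers: the shift along the tool's x, y, z in m, then the turn, a rotation vector about the tool's x, y, z in degrees, then the finger opening in m, from 0 to 0.0854. In form: [[dx, dy, dz, wx, wy, wz, claw], ...]. A call has exactly 8 rows; each row is the pose to reach, as a shift and turn from the pose commanded when the call began, along the tool's axes at that moment; what a row does not reach only later rows make up. A row lasts 1/10 s, in which the tool goes at most 50 mm and 8.59 degrees, less where a joint would pass 70% of its speed; a pose out of reach is approached as far as the arm can. A call with a gripper value outside its range is refused whole. The fingers move at their own pace and stop on an object; FORCE is the grip in N (left out, the last holds). Time passes only in rows, so rows that repeat a pose let the fingers close, or fill a call up. It gives the time, the measured TCP pose, the force and the opening at its end, in the units of the state.
- bot.read_state(): the state, without advancing time (a new reading comes with each control period).
- cams.read_camera(name): name is "scene" or "top" or "wrist"; returns the picture (420x560x3 uint8, blue, green, red); there is no depth.
- cams.camera_model(name): a dict with "fx", "fy", "cx", "cy" (pixels), "k1" (the pictures are not rectified: a ray, as slopes to the right and down, at radius r is drawn at 1 + k1 r^2 times it, then the intrinsics apply), "world_from_camera" (4x4, takes a point from camera to world coordinates). Camera axes: x right, y down, z forward; pixel columns grow to the right and rows downward; lengths in mm; the calibration is good to about 2 mm. A picture is of the moment at which its call begins: read the wrist's pose just before it. camera_model takes no time and is no camera call; for the wrist camera it gives the pose at the moment of the call.
- bot.hand_in(): hands the job in, once; it reports no verdict.
Trained networks look in the newest picture that a camera, given by its name, has taken for a name from the list of things; names that differ only in an ending like _2 or _b are one class to them, and where a whole thing is asked for, a point or a joint stands for the part that bears it (a point fixed in the world has none). Each returns a list of dicts, best first, with "score" (0 to 1); they miss things now and then, are a little off and sometimes report something else, mostly with a low value. They report only what shows in the picture. A call takes as long as a camera call. They do not tell look-alikes from the thing itself.
- models.search_frame(label, camera): "position" ([x, y, z] in mm, in the coordinates of the camera as it stood for that picture, good to about 4 mm: the middle of the surface that is visible of it).
- models.mark_of(label, camera): "position" ([x, y, z] in mm, in the coordinates of the camera as it stood for that picture, good to about 4 mm: a listed point, or the origin of a listed thing).
The state is a dict: "time_s": time; "joints": joint angles; "joint_vel": joint speeds; "tau": joint torques, N m; "tool_pos": TCP position; "eef_rot": TCP orientation; "contact_force": force on the tool from outside, world axes, zero at the start; "moment": the same for the moment, N m; "gripper_width": finger opening in mm.
Only numpy, scipy, OpenCV 4.12 (cv2) and the standard library are available. Lean on these libraries where they do the work, as an engineer would, in place of code of your own. Each camera call takes 0.05 s, during which the arm holds its last target.

### The job

Tip the tall windowed crispbread carton over onto its back by pushing it near the top, so that it lands flat between the rails of its wooden serving rest with the window facing up. Then push its bottom end gently along the rest until its top end is right against the end stop. Only push it: do not grip or lift it, and leave everything else on the table standing where it is.

Things in the scene. Friction and masses are not known exactly. Their poses are not given: they have to be found in the camera images.
- carton: Tall closed white paperboard carton, rigid, about 0.2 kg, standing on the open end of the rest between its rails: 42 mm deep (x), 80 wide (y), 120 tall (z). Its front (-x face, towards the robot) has a large window with stacked crispbread; its plain back (+x face) looks along the rest to the end stop. Origin at the centre of its underside.
- carton_center (a point): Centre of the carton's volume, 60 mm above its underside when it stands. Pushed near the top towards the stop, the carton pivots on its back lower edge, passes its balance point after about 20 degrees (some 42 mm of travel at the top) and falls by itself, well short of the stop.
- carton_front (a point): Centre of the carton's window face.
- carton_top (a point): Centre of the carton's top end face (120 mm above its underside when it stands). This end meets the stop when the carton lies home.
- rest: Dark wooden serving rest, fixed: base board 248 mm long (x), 152 wide (y), 6 thick. Two side rails along x, 120 mm apart inside, tops 20 mm above the table, from x = 33 mm to the stop: a cross bar at the far end, top 42 mm above the table, inner face at x = 236 mm. Origin at table height under the middle of the open near end; x points along the rest to the stop, z up.
- rest_stop (a point): Middle of the end stop's inner face, 27 mm above the table; same axes as the rest.
- small_carton: Bystander: a plain closed white paperboard carton without a window, 42 x 66 x 78 mm tall, standing at a side of the rest. Origin at the centre of its underside.
- spread_jar: Bystander: squat glass jar with dark screw lid, 68 mm across, 67 mm tall, at a side of the rest. Origin at the centre of its underside.
- toothpick_jar: Bystander: small clear jar of cocktail sticks, 45 mm across, 68 mm tall, at a side of the rest. Origin at the centre of its underside.
- juice_bottle: Bystander: glass juice bottle with black cap, 61 mm across, 240 mm tall, behind and left of the rest. Origin at the centre of its underside.
- tent_card: Bystander: white folded card standing like a tent, 55 x 118 x 92 mm tall, behind and right of the rest. Origin at the centre of its underside.
- cutlery_cup: Bystander: clear cup full of cutlery, 70 mm across, 140 mm tall, left of the rest. Origin at the centre of its underside.
Not all that is in view belongs to the job. Leave any black or turquoise look-alike of the carton alone.

How it is judged:
By the outcome, as a careful person would: the job done as asked, in the order asked, and still so for the second after the job is handed in, with the robot touching nothing.
It also fails if it takes over 42 s, if anything falls off the work surface, if the arm or the gripper's body presses on something with over 40 N, if the wrist force passes 120 N, or if a joint passes its speed limit or range.

## Working session

There is one attempt and no reset: what is moved stays moved. The work goes in short steps, Python scripts to look and compute and a shell command to move; the robot and the scene stay as the last step left them, time stands still between calls to the robot, and variables do not carry over. Pictures are saved under pics/ and viewed, and the job is handed in when it is done.

```bash
ls; mkdir -p pics
cat > h.py <<'E'
from workcell import bot,cams,models
import numpy as np,cv2
def look(labels,cam):
    M=np.array(cams.camera_model(cam)["world_from_camera"])
    for l in labels:
        for f in (models.mark_of,):
            for d in f(l,cam)[:3]:
                p=M@np.r_[d["position"],1]; print(cam,l,p[:3].round(0),round(d["score"],2))
E
python3 - <<'E'
from h import *
s=bot.read_state(); print(s)
for c in ("scene","top"):
    cv2.imwrite(f"pics/{c}0.png",cams.read_camera(c))
    look(["carton","carton_top","carton_front","rest","rest_stop"],c)
print(bot.read_state()["time_s"])
E
```

```text
pics
{'time_s': 0.0, 'joints': array([ 6.13474600e+01,  1.04001807e+01,  9.21314623e+01,  1.73450799e-04,
        7.75665985e+01, -1.18207676e+01]), 'joint_vel': array([-0.04351608,  0.04538285,  0.1343971 , -0.03968154, -0.00427724,
       -0.07130738]), 'tau': array([ 3.34636707e-05, -4.44863176e+01, -3.51335013e+01, -1.30526014e-04,
        8.98787373e-03,  1.54051799e-05]), 'tool_pos': array([166.22114797, 549.88328442, 230.40258852]), 'eef_rot': array([[ 2.89562552e-01, -8.24756550e-04, -9.57158737e-01],
       [ 9.57157622e-01, -1.50325015e-03,  2.89563510e-01],
       [-1.67766842e-03, -9.99998530e-01,  3.54137068e-04]]), 'contact_force': array([-0.26563865,  0.66191529,  0.29481022]), 'moment': array([-0.02392249,  0.00072478,  0.00522441]), 'gripper_width': 85.36423609965108}
scene carton [507.  47.   5.] 0.93
scene carton [ 503. -106.   -0.] 0.92
scene carton [ 401. -185.   -4.] 0.75
scene carton_top [ 405. -182.  117.] 0.85
scene carton_top [ 501. -104.  116.] 0.79
scene carton_top [508.  54. 124.] 0.67
scene carton_front [481.  44.  62.] 0.9
scene carton_front [510. -90.  56.] 0.84
scene rest [462.  52.   2.] 0.83
scene rest [695.  56.  24.] 0.46
scene rest_stop [695.  59.  23.] 0.61
top carton [ 404. -183.   -4.] 0.85
top carton [506.  50.   6.] 0.65
top carton [ 503. -104.   -0.] 0.63
top carton_top [508.  48. 131.] 0.81
top carton_top [ 503. -103.  120.] 0.77
top carton_top [ 400. -179.  125.] 0.75
top carton_front [491.  44.  64.] 0.84
top carton_front [511. -86.  63.] 0.77
top carton_front [ 425. -180.   62.] 0.63
top rest [466.  45.   1.] 0.63
top rest [734. 240.  -0.] 0.59
top rest_stop [695.  57.  28.] 0.94
0.6
```

View pics/scene0.png

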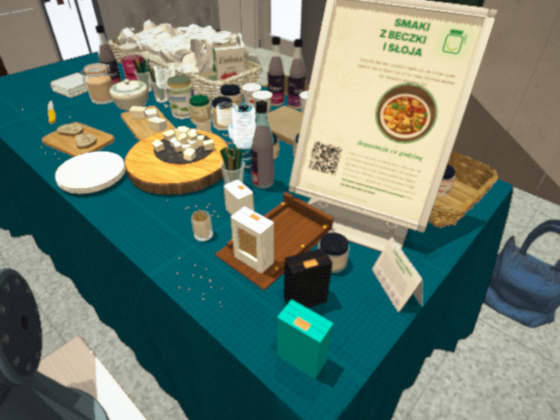

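View pics/top0.png

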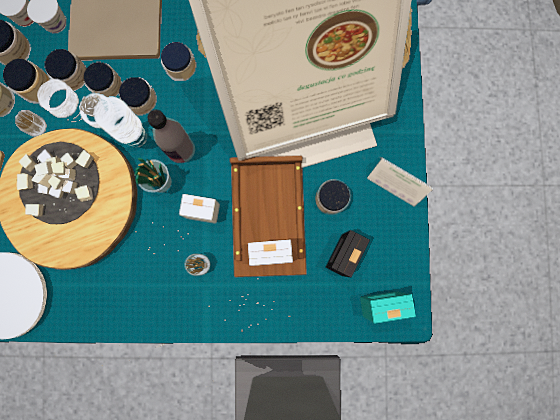

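Run:
```python
from h import *
for c in ("scene","top"):
    cams.read_camera(c)
    look(["small_carton","spread_jar","toothpick_jar","juice_bottle","tent_card","cutlery_cup"],c)
print(bot.read_state()["time_s"])
```

```text
scene small_carton [597. 190.   0.] 0.59
scene spread_jar [624. -80.  -2.] 0.88
scene spread_jar [507.  50. 123.] 0.51
scene spread_jar [507.  48.  60.] 0.15
scene toothpick_jar [484. 200.  -5.] 0.59
scene toothpick_jar [663. 286.  -3.] 0.43
scene toothpick_jar [696.  58.  24.] 0.38
scene juice_bottle [731. 242.   1.] 0.92
scene juice_bottle [664. 289.  -2.] 0.41
scene juice_bottle [482. 202.  -3.] 0.31
scene tent_card [ 661. -228.    0.] 0.89
scene tent_card [483. 201.  -4.] 0.57
scene cutlery_cup [665. 285.  -5.] 0.6
top small_carton [601. 193.   0.] 0.75
top spread_jar [623. -82.  -1.] 0.88
top toothpick_jar [485. 199.  -4.] 0.96
top juice_bottle [733. 240.   6.] 0.76
top tent_card [ 660. -228.   -3.] 0.68
top cutlery_cup [668. 281.  -3.] 0.9
top cutlery_cup [487. 197.  -3.] 0.72
top cutlery_cup [511.  46. 131.] 0.42
1.3
```

The carton with the window is the white one: scene ≈(252,240), top ≈(270,252). The black and turquoise look-alikes stand to its right. Next I'll measure the rest's yaw and the carton's edges in the top view.

```bash
cat >> h.py <<'E'
def px2w(cam,uv,z):
    m=cams.camera_model(cam);M=np.array(m["world_from_camera"])
    K=np.array([[m["fx"],0,m["cx"]],[0,m["fy"],m["cy"]],[0,0,1.]])
    p=cv2.undistortPoints(np.array(uv,float).reshape(-1,1,2),K,np.array([m["k1"],0,0,0.]))[:,0]
    d=np.c_[p,np.ones(len(p))]@M[:3,:3].T
    return M[:3,3]+d*((z-M[2,3])/d[:,2])[:,None]
def w2px(cam,P):
    m=cams.camera_model(cam);M=np.linalg.inv(np.array(m["world_from_camera"]))
    K=np.array([[m["fx"],0,m["cx"]],[0,m["fy"],m["cy"]],[0,0,1.]])
    return cv2.projectPoints(np.array(P,float),cv2.Rodrigues(M[:3,:3])[0],M[:3,3],K,np.array([m["k1"],0,0,0.]))[0][:,0]
E
python3 - <<'E'
from h import *
im=cv2.imread("pics/top0.png")
cv2.imwrite("pics/topz.png",cv2.resize(im[140:290,210:330],None,fx=4.0,fy=4.0,interpolation=cv2.INTER_CUBIC))
print(px2w("top",[[235,276],[306,275]],6).round(),px2w("top",[[248,241],[290,239]],126).round())
E
```

```text
[[460. 121.   6.]
 [461. -28.   6.]] [[527.  87. 126.]
 [530.   9. 126.]]
```

View pics/topz.png

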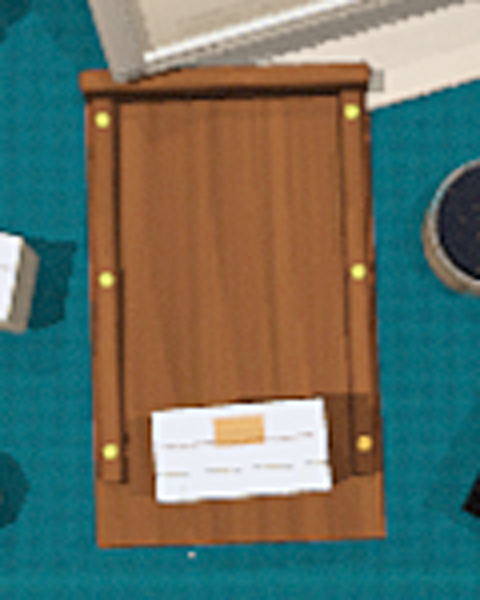

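Run:
```python
from h import *
f=lambda uv,z:px2w("top",[[210+(u-1.5)/4,140+(v-1.5)/4] for u,v in uv],z).round(1)
print("pegs",f([(103,119),(110,452),(351,111),(364,442)],20))
print("near",f([(98,547),(385,536)],6))
print("stop",f([(85,98),(368,90)],42))
print("carton FL FR BL BR",f([(157,502),(331,490),(152,412),(324,398)],126))
```

```text
pegs [[684.  118.9  20. ]
 [508.4 115.3  20. ]
 [687.2 -12.2  20. ]
 [512.5 -16.7  20. ]]
near [[459.1 122.8   6. ]
 [463.6 -27.8   6. ]]
stop [[690.9 126.6  42. ]
 [693.9 -20.1  42. ]]
carton FL FR BL BR [[482.4  85.7 126. ]
 [487.3   4.6 126. ]
 [524.3  87.9 126. ]
 [530.2   7.4 126. ]]
```

```bash
cat >> h.py <<'E'
def shift(target,yaw=None):
    s=bot.read_state();R=s["eef_rot"];p=s["tool_pos"]
    cy=np.degrees(np.arctan2(-R[1,2],-R[0,2]))
    print("t",round(s["time_s"],2),"tcp",p.round(1),"yaw",cy.round(2),"F",s["contact_force"].round(1),"w",round(s["gripper_width"],1))
    print("shift mm tool",(R.T@(np.array(target)-p)).round(1), "wy", None if yaw is None else round(cy-yaw,2))
E
python3 - <<'E'
from h import *
shift([430,42,215],3)
E
```

```text
t 1.3 tcp [166.5 550.4 231.3] yaw -16.83 F [ 1.1 -0.3  0.5] w 85.4
shift mm tool [-410.3   16.3 -399.4] wy -19.83
```

```bash
python3 -m inch '[[-0.034,0,-0.033,0,0,0,0.05],[-0.068,0,-0.066,0,0,0,0.05],[-0.102,0,-0.1,0,0,0,0.05],[-0.136,0,-0.133,0,-4,0,0.05],[-0.17,0.003,-0.166,0,-8,0,0.05],[-0.204,0.006,-0.2,0,-12,0,0.05],[-0.238,0.01,-0.233,0,-16,0,0.05],[-0.272,0.016,-0.266,0,-19.8,0,0.05]]'
python3 - <<'E'
from h import *
shift([430,42,150],3)
E
```

```text
time_s: 2.1
tool_pos: [343.2, 211.4, 215.8]
eef_rot: [[-0.055, 0.002, -0.998], [0.998, 0.001, -0.055], [0.0, -1.0, -0.002]]
contact_force: [1.3, 0.8, 0.4]
gripper_width: 50.1
t 2.1 tcp [343.2 211.4 215.8] yaw 3.15 F [1.3 0.8 0.4] w 50.1
shift mm tool [-174.    65.9  -77.3] wy 0.15
```

```bash
python3 -m inch '[[-0.035,0,-0.015,0,0,0,0.05],[-0.07,0,-0.031,0,0,0,0.05],[-0.105,0,-0.047,0,0,0,0.05],[-0.14,0.01,-0.062,0,0,0,0.05],[-0.174,0.04,-0.077,0,0,0,0.05],[-0.174,0.066,-0.077,0,0,0,0.05],[-0.174,0.066,-0.077,0,0,0,0.05],[-0.174,0.066,-0.077,0,0,0,0.05]]'
python3 - <<'E'
from h import *
for c in ("scene","wrist"): cv2.imwrite(f"pics/{c}1.png",cams.read_camera(c))
shift([430,42,107],3)
E
```

```text
time_s: 2.9
tool_pos: [427.9, 43.5, 149.5]
eef_rot: [[-0.052, -0.001, -0.999], [0.999, 0.0, -0.052], [0.0, -1.0, 0.001]]
contact_force: [0.3, 0.4, 0.2]
gripper_width: 49.9
t 3.0 tcp [429.   43.7 150.8] yaw 3.04 F [ 0.7 -0.1  0.5] w 49.7
shift mm tool [-1.7 43.8 -0.8] wy 0.04
```

View pics/scene1.png

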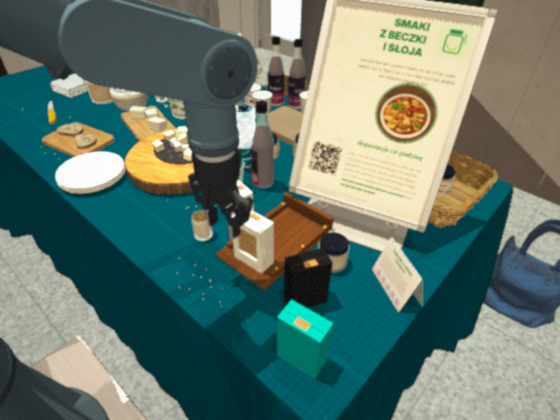

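View pics/wrist1.png

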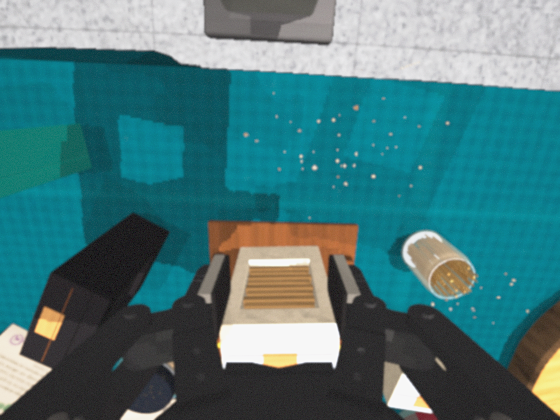

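```bash
python3 -m inch '[[-0.001,0.022,0,0,0,0,0.05],[-0.001,0.043,0,0,0,0,0.05],[-0.001,0.043,-0.01,0,0,0,0.05],[-0.001,0.043,-0.02,0,0,0,0.05],[-0.001,0.043,-0.028,0,0,0,0.05],[-0.001,0.043,-0.034,0,0,0,0.05],[-0.001,0.043,-0.038,0,0,0,0.05],[-0.001,0.043,-0.04,0,0,0,0.05]]'
python3 - <<'E'
from h import *
for c in ("scene","wrist"): cv2.imwrite(f"pics/{c}2.png",cams.read_camera(c))
shift([530,42,107],3)
E
```

```text
time_s: 3.8
tool_pos: [468.9, 44.3, 106.7]
eef_rot: [[-0.052, 0.001, -0.999], [0.999, -0.0, -0.052], [-0.0, -1.0, -0.001]]
contact_force: [0.5, -0.0, 0.2]
gripper_width: 49.9
t 3.9 tcp [468.4  44.3 106.4] yaw 2.97 F [-0.1  0.4 -0.7] w 50.3
shift mm tool [ -5.5  -0.6 -61.4] wy -0.03
```

View pics/scene2.png

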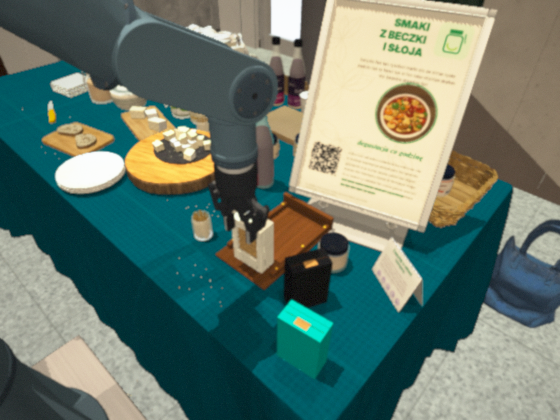

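View pics/wrist2.png

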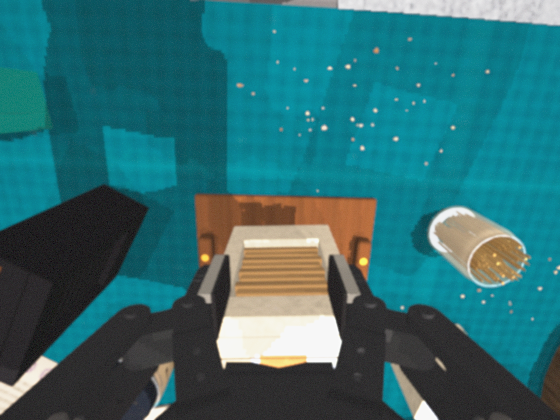

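Run:
```python
from h import *
s=bot.read_state();R=s["eef_rot"];p=s["tool_pos"]
print(np.array(cams.camera_model("wrist")["world_from_camera"]).round(2))
P=[p+R@np.array(v) for v in [(-25,-5,0),(25,-5,0),(-40,-5,0),(40,-5,0),(-25,-5,-11),(25,-5,-11)]]
print(w2px("wrist",P).round())
print(w2px("wrist",[[482.4,85.7,126],[487.3,4.6,126],[524.3,87.9,126]]).round())
```

```text
[[-5.0000e-02  9.5000e-01  3.1000e-01  3.8968e+02]
 [ 1.0000e+00  5.0000e-02  2.0000e-02  4.1060e+01]
 [-0.0000e+00  3.1000e-01 -9.5000e-01  2.4967e+02]
 [ 0.0000e+00  0.0000e+00  0.0000e+00  1.0000e+00]]
[[228. 269.]
 [326. 269.]
 [199. 269.]
 [356. 269.]
 [229. 288.]
 [325. 288.]]
[[362. 314.]
 [193. 315.]
 [355. 380.]]
```

```bash
python3 -m inch '[[0,0,-0.004,0,0,0,0.05],[0,0,-0.008,0,0,0,0.05],[0,0,-0.012,0,0,0,0.05],[0,0,-0.016,0,0,0,0.05],[0,0,-0.02,0,0,0,0.05],[0,0,-0.023,0,0,0,0.05],[0,0,-0.026,0,0,0,0.05],[0,0,-0.028,0,0,0,0.05]]'
python3 - <<'E'
from h import *
for c in ("scene","wrist"): cv2.imwrite(f"pics/{c}3.png",cams.read_camera(c))
shift([530,42,107],3)
E
```

```text
time_s: 4.7
tool_pos: [496.5, 45.8, 106.3]
eef_rot: [[-0.052, 0.0, -0.999], [0.999, 0.0, -0.052], [0.0, -1.0, -0.0]]
contact_force: [-0.6, 0.2, 0.2]
gripper_width: 49.6
t 4.8 tcp [496.4  45.7 106.3] yaw 2.97 F [-0.2 -0.9  0.5] w 49.9
shift mm tool [ -5.5  -0.7 -33.3] wy -0.03
```

View pics/scene3.png

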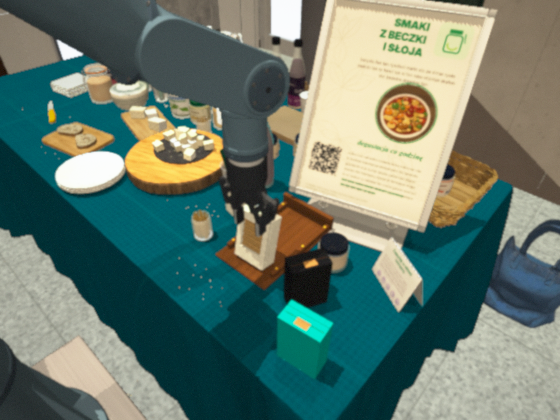

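View pics/wrist3.png

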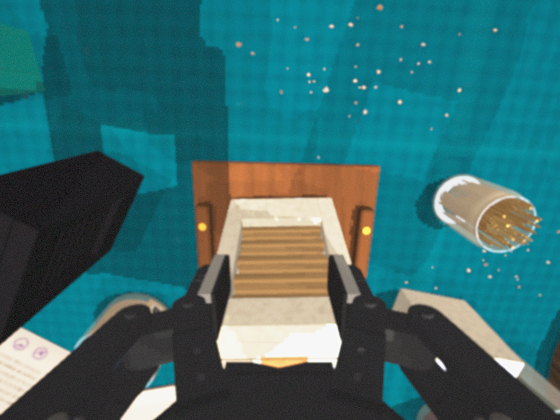

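The scene picture shows the carton leaning (top ≈(258,215), base still at ≈(245,260)), so it is pivoting and not sliding. I'll keep pushing past the balance point.

```bash
python3 -m inch '[[0,0,-0.004,0,0,0,0.05],[0,0,-0.008,0,0,0,0.05],[0,0,-0.012,0,0,0,0.05],[0,0,-0.016,0,0,0,0.05],[0,0,-0.02,0,0,0,0.05],[0,0,-0.023,0,0,0,0.05],[0,0,-0.023,0,0,0,0.05],[0,0,-0.023,0,0,0,0.05]]'
python3 - <<'E'
from h import *
for c in ("scene","wrist"): cv2.imwrite(f"pics/{c}4.png",cams.read_camera(c))
shift([530,42,107],3)
E
```

```text
time_s: 5.6
tool_pos: [519.1, 47.0, 106.2]
eef_rot: [[-0.052, -0.0, -0.999], [0.999, 0.0, -0.052], [0.0, -1.0, 0.0]]
contact_force: [-0.2, 0.1, 0.4]
gripper_width: 50.0
t 5.7 tcp [519.   46.9 106.2] yaw 2.97 F [0.4 0.  0.2] w 50.2
shift mm tool [ -5.5  -0.8 -10.7] wy -0.03
```

View pics/scene4.png

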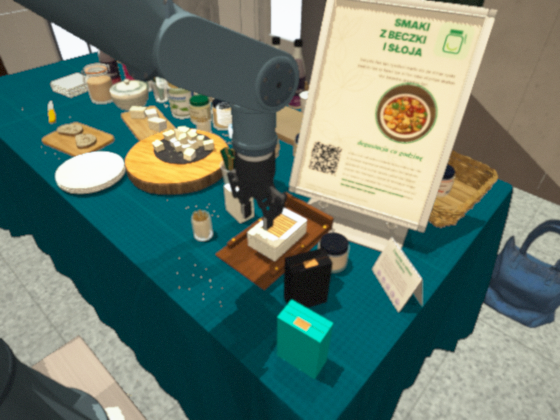

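View pics/wrist4.png

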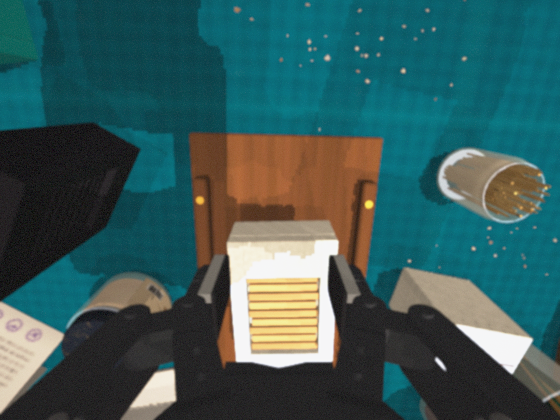

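Carton lies flat on the rest with the window up: wrist picture, bottom end face at rows 222–240, columns 231–337. I'll compute where that end is.

Run:
```python
from h import *
im=cv2.imread("pics/wrist4.png")
cv2.imwrite("pics/wz.png",cv2.resize(im[200:300,200:370],None,fx=4,fy=4))
print(px2w("wrist",[[232,222],[334,221]],6).round(1),px2w("wrist",[[229,241],[338,240]],48).round(1))
print(px2w("wrist",[[190,133],[382,139]],6).round(1))
```

```text
[[535.6   8.8   6. ]
 [530.4  95.3   6. ]] [[533.9  12.7  48. ]
 [529.2  90.8  48. ]]
[[463.3 -24.1   6. ]
 [460.3 125.6   6. ]]
```

View pics/wz.png

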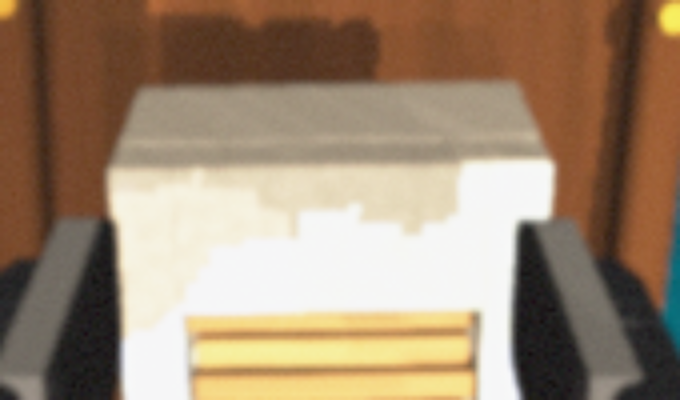

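```bash
python3 - <<'E'
from h import *
shift([485,50,22],1.5)
E
python3 -m inch '[[0.002,0,0.017,0,0.7,0,0.05],[0.004,0,0.034,0,1.5,0,0.05],[0.005,0.02,0.034,0,1.5,0,0.05],[0.005,0.045,0.034,0,1.5,0,0.05],[0.005,0.065,0.034,0,1.5,0,0.05],[0.005,0.076,0.034,0,1.5,0,0.05],[0.005,0.084,0.034,0,1.5,0,0.05],[0.005,0.084,0.034,0,1.5,0,0.05]]';  python3 - <<'E'
from h import *
for c in ("scene","wrist"): cv2.imwrite(f"pics/{c}5.png",cams.read_camera(c))
shift([560,52,22],1.5)
E
```

```text
t 5.7 tcp [519.   46.9 106.2] yaw 2.97 F [0.4 0.  0.2] w 50.2
shift mm tool [ 4.8 84.2 33.8] wy 1.47
time_s: 6.5
tool_pos: [484.5, 50.2, 21.7]
eef_rot: [[-0.026, -0.001, -1.0], [1.0, 0.0, -0.026], [0.0, -1.0, 0.001]]
contact_force: [-0.6, 0.1, 0.6]
gripper_width: 49.9
t 6.6 tcp [485.5  50.1  22.8] yaw 1.47 F [ 0.1  0.1 -0.6] w 49.8
shift mm tool [ -0.    0.9 -74.5] wy -0.03
```

View pics/scene5.png

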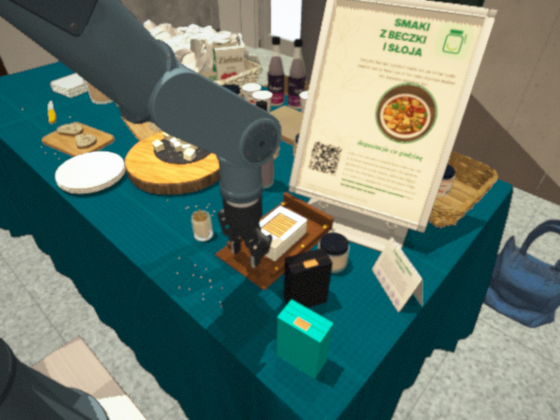

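View pics/wrist5.png

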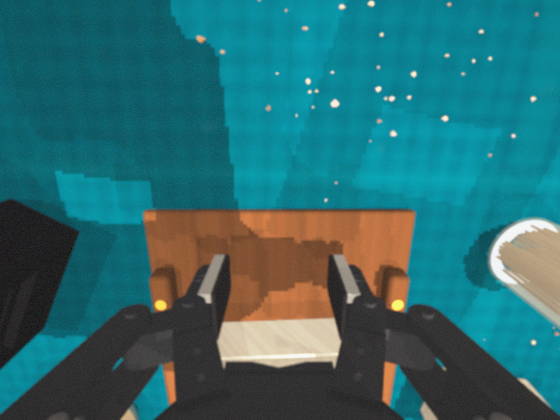

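```bash
python3 -m inch '[[0,0,-0.012,0,0,0,0.05],[0,0,-0.022,0,0,0,0.05],[0,0,-0.028,0,0,0,0.05],[0,0,-0.033,0,0,0,0.05],[0,0,-0.038,0,0,0,0.05],[0,0,-0.043,0,0,0,0.05],[0,0,-0.048,0,0,0,0.05],[0,0,-0.053,0,0,0,0.05]]'
python3 -m inch '[[0,0,-0.004,0,0,0,0.05],[0,0,-0.008,0,0,0,0.05],[0,0,-0.01,0,0,0,0.05],[0,0,-0.012,0,0,0,0.05],[0,0,-0.014,0,0,0,0.05],[0,0,-0.015,0,0,0,0.05],[0,0,-0.016,0,0,0,0.05],[0,0,-0.016,0,0,0,0.05]]'
python3 - <<'E'
from h import *
for c in ("scene","top"): cv2.imwrite(f"pics/{c}6.png",cams.read_camera(c))
shift([560,52,22],1.5)
im=cv2.imread("pics/top6.png")
cv2.imwrite("pics/topz6.png",cv2.resize(im[140:290,210:330],None,fx=4.0,fy=4.0,interpolation=cv2.INTER_CUBIC))
E
```

```text
time_s: 7.4
tool_pos: [538.2, 51.5, 22.1]
eef_rot: [[-0.026, -0.0, -1.0], [1.0, -0.0, -0.026], [-0.0, -1.0, 0.0]]
contact_force: [-0.8, 0.0, -0.8]
gripper_width: 50.2
time_s: 8.2
tool_pos: [554.1, 51.9, 22.3]
eef_rot: [[-0.026, 0.0, -1.0], [1.0, -0.0, -0.026], [-0.0, -1.0, -0.0]]
contact_force: [-0.5, -0.5, 0.9]
gripper_width: 50.1
t 8.3 tcp [554.1  51.9  22.3] yaw 1.47 F [0.9 0.4 0.4] w 50.0
shift mm tool [-0.1  0.3 -5.9] wy -0.03
```

View pics/scene6.png

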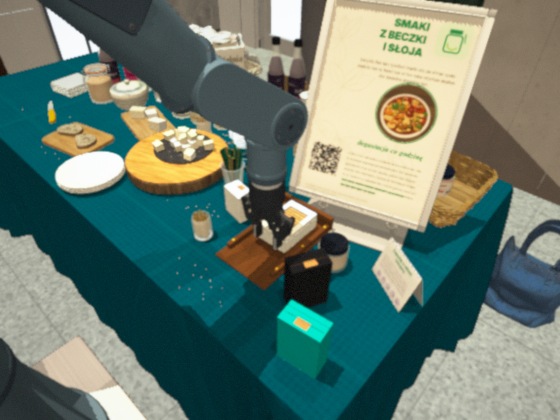

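View pics/topz6.png

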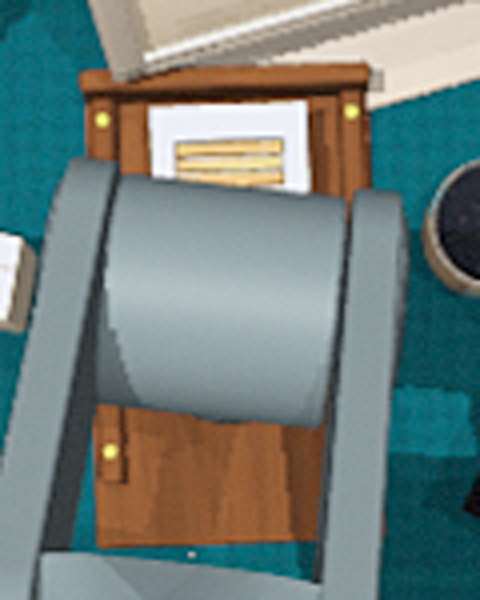

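```bash
python3 - <<'E'
from h import *
f=lambda uv,z:px2w("top",[[210+(u-1.5)/4,140+(v-1.5)/4] for u,v in uv],z).round(1)
print(f([(150,107),(306,100)],48), f([(85,98),(368,90)],42))
E
python3 -m inch '[[0,0,-0.001,0,0,0,0.05],[0,0,-0.002,0,0,0,0.05],[0,0,-0.003,0,0,0,0.05],[0,0,-0.0035,0,0,0,0.05],[0,0,-0.004,0,0,0,0.05],[0,0,-0.0045,0,0,0,0.05],[0,0,-0.005,0,0,0,0.05],[0,0,-0.005,0,0,0,0.05]]'
python3 - <<'E'
from h import *
im=cams.read_camera("top")
cv2.imwrite("pics/topz7.png",cv2.resize(im[150:200,220:320],None,fx=8.0,fy=8.0,interpolation=cv2.INTER_CUBIC))
shift([560,52,22],1.5)
E
```

```text
[[684.7  92.6  48. ]
 [687.6  12.2  48. ]] [[690.9 126.6  42. ]
 [693.9 -20.1  42. ]]
time_s: 9.1
tool_pos: [559.1, 52.1, 22.3]
eef_rot: [[-0.026, 0.0, -1.0], [1.0, -0.0, -0.026], [-0.0, -1.0, -0.0]]
contact_force: [-1.2, -0.3, -0.6]
gripper_width: 50.2
t 9.15 tcp [559.1  52.   22.3] yaw 1.46 F [-1.3 -0.6  0.9] w 50.3
shift mm tool [-0.1  0.3 -0.9] wy -0.04
```

View pics/topz7.png

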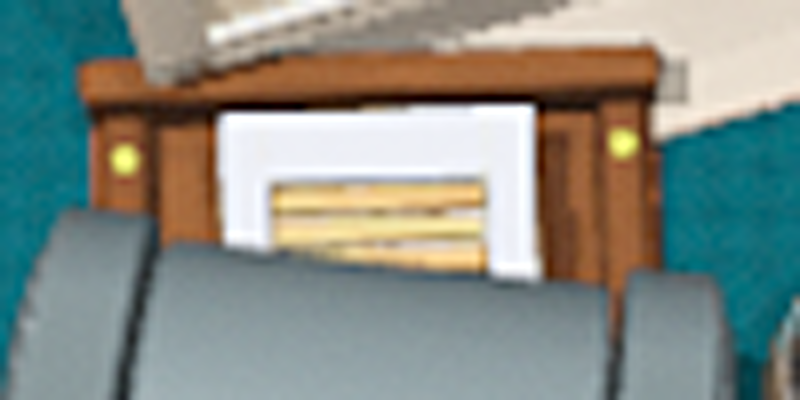

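Nearly touching: only a faint gap line is left at zoom row ≈108. I'll go on in sub-millimetre rows and watch for force.

```bash
python3 -m inch '[[0,0,-0.0003,0,0,0,0.05],[0,0,-0.0006,0,0,0,0.05],[0,0,-0.0009,0,0,0,0.05],[0,0,-0.0012,0,0,0,0.05],[0,0,-0.0015,0,0,0,0.05],[0,0,-0.0015,0,0,0,0.05],[0,0,-0.0015,0,0,0,0.05],[0,0,-0.0015,0,0,0,0.05]]'
python3 - <<'E'
from h import *
im=cams.read_camera("top")
cv2.imwrite("pics/topz8.png",cv2.resize(im[150:200,220:320],None,fx=8.0,fy=8.0,interpolation=cv2.INTER_CUBIC))
F=[]
for i in range(3): cams.read_camera("top"); F.append(bot.read_state()["contact_force"])
print(np.mean(F,0))
E
```

```text
time_s: 9.95
tool_pos: [560.5, 52.1, 22.3]
eef_rot: [[-0.026, 0.0, -1.0], [1.0, -0.0, -0.026], [-0.0, -1.0, -0.0]]
contact_force: [-1.0, -0.8, -0.8]
gripper_width: 49.9
[-0.48753138  0.15860912 -0.66494113]
```

View pics/topz8.png

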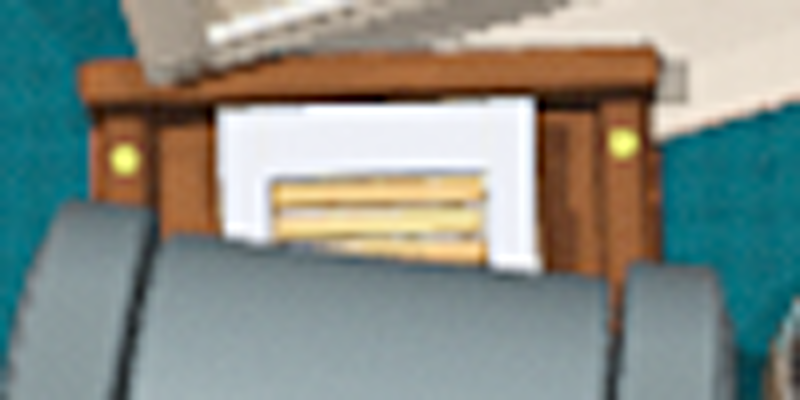

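```bash
python3 -m inch '[[0,0,-0.0003,0,0,0,0.05],[0,0,-0.0006,0,0,0,0.05],[0,0,-0.0009,0,0,0,0.05],[0,0,-0.0012,0,0,0,0.05],[0,0,-0.0015,0,0,0,0.05],[0,0,-0.0015,0,0,0,0.05],[0,0,-0.0015,0,0,0,0.05],[0,0,-0.0015,0,0,0,0.05]]'
python3 - <<'E'
from h import *
im=cams.read_camera("top")
cv2.imwrite("pics/topz9.png",cv2.resize(im[150:200,220:320],None,fx=8.0,fy=8.0,interpolation=cv2.INTER_CUBIC))
F=[]
for i in range(3): cams.read_camera("top"); F.append(bot.read_state()["contact_force"])
print(np.mean(F,0))
E
```

```text
time_s: 10.95
tool_pos: [562.0, 52.1, 22.3]
eef_rot: [[-0.026, 0.0, -1.0], [1.0, -0.0, -0.026], [-0.0, -1.0, -0.0]]
contact_force: [-0.1, 0.7, -1.0]
gripper_width: 49.8
[-0.75201117 -0.44079979  0.03505165]
```

View pics/topz9.png

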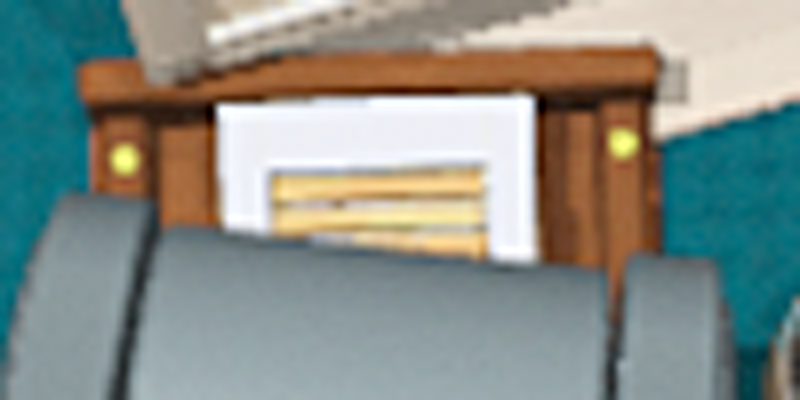

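```bash
cat > f.py <<'E'
from h import *
F=[]
for i in range(4): cams.read_camera("top"); F.append(bot.read_state()["contact_force"])
print(np.mean(F,0).round(2), bot.read_state()["tool_pos"].round(2))
E
python3 -m inch '[[0,0,-0.0002,0,0,0,0.05],[0,0,-0.0004,0,0,0,0.05],[0,0,-0.0006,0,0,0,0.05],[0,0,-0.0008,0,0,0,0.05],[0,0,-0.001,0,0,0,0.05],[0,0,-0.001,0,0,0,0.05],[0,0,-0.001,0,0,0,0.05],[0,0,-0.001,0,0,0,0.05]]'
python3 f.py
python3 -m inch '[[0,0,-0.0002,0,0,0,0.05],[0,0,-0.0004,0,0,0,0.05],[0,0,-0.0006,0,0,0,0.05],[0,0,-0.0008,0,0,0,0.05],[0,0,-0.001,0,0,0,0.05],[0,0,-0.001,0,0,0,0.05],[0,0,-0.001,0,0,0,0.05],[0,0,-0.001,0,0,0,0.05]]'
python3 f.py
```

```text
time_s: 11.95
tool_pos: [563.0, 52.1, 22.3]
eef_rot: [[-0.026, 0.0, -1.0], [1.0, 0.0, -0.026], [0.0, -1.0, -0.0]]
contact_force: [-0.5, -0.3, 0.7]
gripper_width: 50.3
[-0.96  0.2   0.09] [562.99  52.17  22.3 ]
time_s: 12.95
tool_pos: [564.0, 52.2, 22.3]
eef_rot: [[-0.026, 0.0, -1.0], [1.0, 0.0, -0.026], [-0.0, -1.0, -0.0]]
contact_force: [-1.4, -0.4, 0.1]
gripper_width: 49.9
[-0.86  0.36 -0.11] [564.01  52.17  22.29]
```

```bash
python3 -m inch '[[0,0,-0.0002,0,0,0,0.05],[0,0,-0.0004,0,0,0,0.05],[0,0,-0.0006,0,0,0,0.05],[0,0,-0.0008,0,0,0,0.05],[0,0,-0.001,0,0,0,0.05],[0,0,-0.001,0,0,0,0.05],[0,0,-0.001,0,0,0,0.05],[0,0,-0.001,0,0,0,0.05]]'
python3 - <<'E'
from h import *
im=cams.read_camera("top")
cv2.imwrite("pics/topz10.png",cv2.resize(im[150:200,220:320],None,fx=8.0,fy=8.0,interpolation=cv2.INTER_CUBIC))
im=cams.read_camera("scene")
cv2.imwrite("pics/sz10.png",cv2.resize(im[180:260,240:350],None,fx=7.0,fy=7.0,interpolation=cv2.INTER_CUBIC))
E
python3 f.py
```

```text
time_s: 13.95
tool_pos: [564.6, 52.2, 22.3]
eef_rot: [[-0.026, -0.001, -1.0], [1.0, -0.0, -0.026], [-0.0, -1.0, 0.001]]
contact_force: [-4.0, -0.5, 3.1]
gripper_width: 50.3
[-4.51 -0.5   4.25] [564.64  52.21  22.27]
```

View pics/topz10.png

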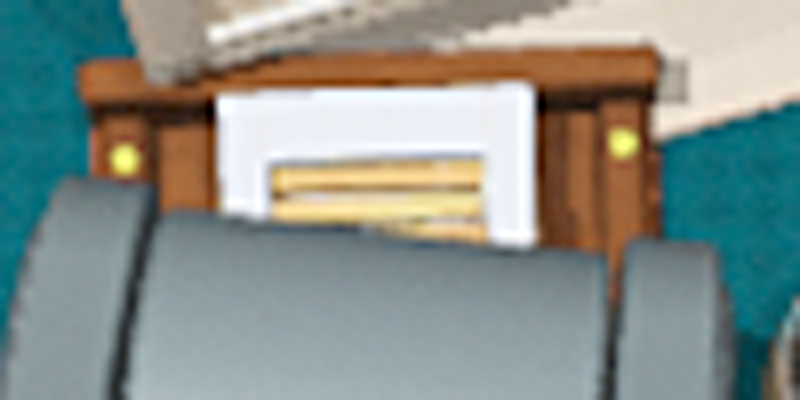

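View pics/sz10.png

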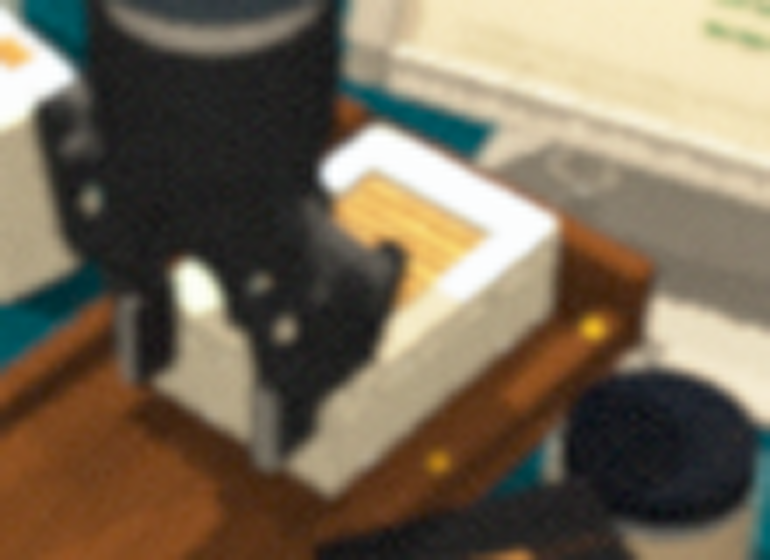

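The carton has met the stop: force jumped from 1 N to 4.5 N, and the TCP lags its command. I'll back straight off, then rise.

```bash
python3 -m inch '[[0,0,0.002,0,0,0,0.05],[0,0,0.008,0,0,0,0.05],[0,0,0.02,0,0,0,0.05],[0,0,0.04,0,0,0,0.05],[0,0,0.065,0,0,0,0.05],[0,0,0.09,0,0,0,0.05],[0,-0.03,0.11,0,0,0,0.05],[0,-0.06,0.125,0,0,0,0.05]]'
python3 -m inch '[[0,-0.04,0.015,0,0,0,0.05],[0,-0.08,0.03,0,0,0,0.05],[0,-0.12,0.05,0,0,0,0.05],[0,-0.15,0.07,0,0,0,0.05],[0,-0.15,0.07,0,0,0,0.05],[0,-0.15,0.07,0,0,0,0.05],[0,-0.15,0.07,0,0,0,0.05],[0,-0.15,0.07,0,0,0,0.05]]'
python3 - <<'E'
from h import *
im=cams.read_camera("top");cv2.imwrite("pics/top11.png",im)
cv2.imwrite("pics/topz11.png",cv2.resize(im[140:290,210:330],None,fx=4.0,fy=4.0,interpolation=cv2.INTER_CUBIC))
look(["carton_top","carton_center","carton_front","rest_stop","small_carton","spread_jar","toothpick_jar","juice_bottle","tent_card","cutlery_cup"],"top")
im=cams.read_camera("scene");cv2.imwrite("pics/scene11.png",im)
look(["carton_top","rest_stop"],"scene")
cv2.imwrite("pics/sz11.png",cv2.resize(im[180:290,210:350],None,fx=5.0,fy=5.0,interpolation=cv2.INTER_CUBIC))
shift([0,0,0])
E
```

```text
time_s: 15.05
tool_pos: [437.6, 49.3, 81.9]
eef_rot: [[-0.025, -0.002, -1.0], [1.0, 0.001, -0.025], [0.001, -1.0, 0.002]]
contact_force: [0.3, -0.4, 0.1]
gripper_width: 50.0
time_s: 15.85
tool_pos: [369.6, 47.3, 230.9]
eef_rot: [[-0.026, -0.003, -1.0], [1.0, 0.001, -0.026], [0.001, -1.0, 0.003]]
contact_force: [1.3, 0.4, 0.6]
gripper_width: 50.0
top carton_top [697.  51.  30.] 0.9
top carton_top [ 401. -181.  122.] 0.88
top carton_top [ 503. -110.  120.] 0.76
top carton_center [ 401. -185.   60.] 0.96
top carton_center [ 503. -102.   58.] 0.91
top carton_center [635.  51.  27.] 0.84
top carton_front [512. -86.  65.] 0.78
top carton_front [ 420. -179.   62.] 0.62
top carton_front [641.  50.  45.] 0.56
top rest_stop [697.  56.  28.] 0.93
top small_carton [600. 195.   0.] 0.71
top spread_jar [626. -82.  -0.] 0.63
top toothpick_jar [485. 200.  -4.] 0.63
top toothpick_jar [636.  49.  28.] 0.56
top juice_bottle [733. 243.   4.] 0.92
top tent_card [ 662. -227.    2.] 0.67
top cutlery_cup [666. 279.  -3.] 0.85
scene carton_top [ 502. -105.  118.] 0.92
scene carton_top [ 404. -184.  117.] 0.83
scene carton_top [696.  60.  24.] 0.58
scene rest_stop [698.  59.  24.] 0.62
t 16.55 tcp [370.   47.2 232.3] yaw 1.46 F [-0.2 -0.6  0.3] w 49.8
shift mm tool [-37.7 232.3 371.1] wy None
```

View pics/topz11.png

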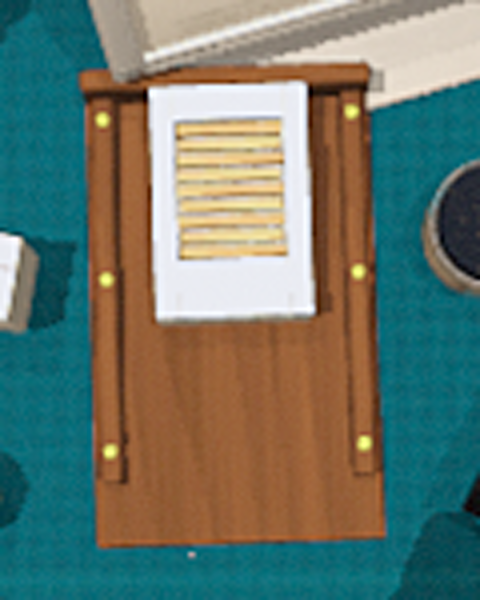

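View pics/sz11.png

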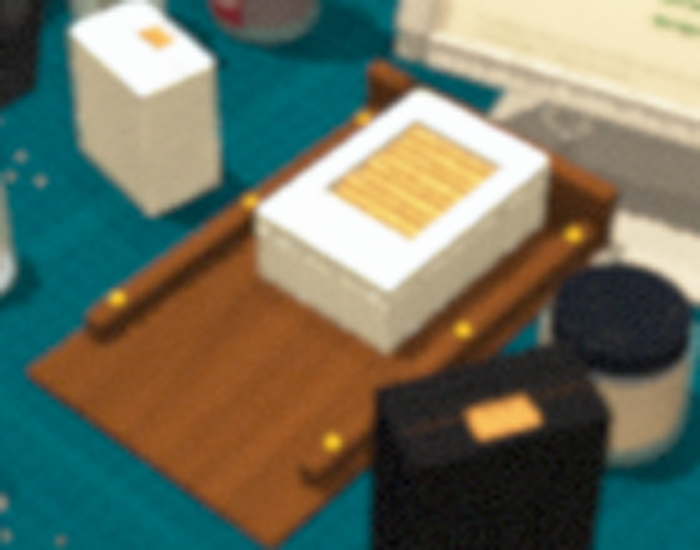

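View pics/scene11.png

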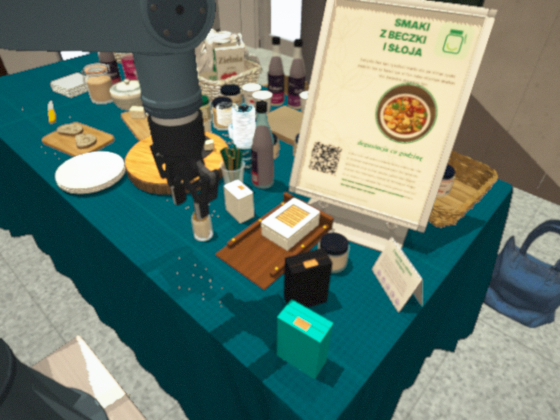

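The carton lies flat with the window up, its top end on the stop at zoom row ≈85 and parallel to it. The other objects haven't moved and the robot is clear.

```bash
python3 -c "
from workcell import bot; print(bot.hand_in(), bot.read_state()['time_s'])"
```

```text
the job is handed in; nothing more can be done
the job is handed in; nothing more can be done
```

The carton now lies flat between the rails with its window up and its top end against the end stop. I tipped it over with two partly open fingers near the top. Then I pushed its bottom end along the rest, the last few millimetres in steps of 1.5 mm or less. I never gripped or lifted it.

**Contact with the stop:** at the end of the push the force rose from about 1 N to 4.5 N and the arm stopped short of its commanded position. In the last top view the carton's end is parallel to the stop. The networks put both the carton's top and the stop at x ≈ 697 mm from above. From the scene camera they gave 696 and 698 mm.

**Everything else:** the six bystanders measured within about 4 mm of where they started, which is the networks' accuracy. The black and turquoise look-alikes look unmoved. The robot was well clear at about 17 s, before I handed in.

**One disagreement:** my own pixel estimate put the stop at x ≈ 691–694 mm, a few millimetres short of the networks' figure. I relied on the measured contact force instead.

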